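# Set up two casting rings on the vibrator for investing

## Robot

A 6-joint arm with a two-finger parallel gripper is mounted at the origin on the work surface. World frame = base frame: x ahead of the robot, y to its left, z up, the work surface at z = 0. Lengths are in m, angles in degrees, forces in N, time in s.
With the tool pointing down it reaches from about 0.35 to 0.775 m from the base axis. Payload 5.5 kg.
Tool frame: the origin (TCP) lies on the centre line of the jaws, within the pads' length; the fingertips stand 25 mm ahead of it and the grasp point (between the pads) lies 6 mm ahead of it; z points along the fingers, y is the line along which they close (so a half turn about z gives the same grasp; the last joint's range is limited). The gripper opens to 85 mm and grips with 20 to 120 N. Pads are 22 mm wide; open, the fingers measure 114 mm over their backs; the gripper's body (76 mm by 85 mm) begins 54 mm behind the grasp point. The pads swing forward as they close: fully open they stand 13 mm farther back than shut.
Start: joints at [55.6, 17.945, 2.641, 74.691, 0, 82.002], TCP at [0.256, 0.515, 0.256] pointing down, gripper open.
Joint ranges: [-158.12, 158.12], [-49.38, 96.58], [-58.88, 72.47], [-126.05, 133.96], [-84.25, 85.87], [-180, 180]. Speed limits (degrees/s): [147.25, 147.25, 180, 180, 180, 180].

## Interface

Orientations are given as a 3x3 rotation matrix whose columns are the frame's x, y, z axes.
In Python, from workcell import monitor, optics, env gives the robot as it stands.
- The arm moves only by the shell command python3 -m inch 'ROWS'. ROWS is JSON, a list of rows, each an object of numbers: "tx", "ty", "tz": the shift along the world's x, y, z in m; "spin": the turn about the world's z in rad; "hand": the finger opening in m, from 0 to 0.0854. In form: [{"tx": .., "ty": .., "tz": .., "spin": .., "hand": ..}, ...]. A call has 1 to 12 rows; each row shifts and turns the commanded pose from where the row before left it; what a row does not reach is not made up. A row lasts 1/10 s, in which the tool goes at most 50 mm and 8.59 degrees, less where a joint would pass 70% of its speed; a pose out of reach is approached as far as the arm can. A call is refused whole if a number of a shift passes 0.05 or a number of a turn 0.15, either way. A call with a gripper value outside its range is refused whole. The fingers move at their own pace and stop on an object; the grip force is fixed at half the most. Time passes only in rows, so rows that do not move let the fingers close. It gives the time, the measured TCP pose, the force, the opening and the grip force at its end, in the units of the state.
- monitor.state(): the state, without advancing time (a new reading comes with each control period).
- optics.snapshot(name): name is "scene" or "top" or "wrist"; returns the picture (420x560x3 uint8, red, green, blue); there is no depth.
- optics.camera_model(name): a dict with "fx", "fy", "cx", "cy" (pixels), "pose" (4x4, takes a point from camera to world coordinates); the wrist camera has in their place "tool_from_camera" (4x4, takes a point from camera to tool coordinates, whose origin is the TCP and whose axes are the flange's). Camera axes: x right, y down, z forward; pixel columns grow to the right and rows downward; lengths in m; the calibration is good to about 2 mm. A picture is of the moment at which its call begins: read the wrist's pose just before it. camera_model takes no time and is no camera call.
- env.close_job(): hands the job in; it is judged then, once.
The state is a dict: "time": time; "qpos": joint angles; "joint_velocities": joint speeds; "tau": joint torques, N m; "position": TCP position; "tool_rot": TCP orientation; "contact_force": force on the tool from outside, world axes, zero at the start; "torque": the same for the moment, N m; "gripper_width": opening from 0.0 (shut) to 1.0 (fully open); "grip_force": force on a finger pad.
Only numpy, scipy, OpenCV 4.12 (cv2) and the standard library are available. Lean on these libraries where they do the work, as an engineer would, in place of code of your own. Each camera call takes 0.05 s, during which the arm holds its last target. There are 200 camera calls.

## Task

Get both casting rings ready to be filled with investment. Stand the two bare rubber crucible formers upright and wholly on the vibrator's rubber platform, the blue one on the half next to the dial and the yellow one on the other half; then lower each ring straight down over the wax onto its own former, the tall browned ring on blue and the small bright one on yellow, until it sits fully home and level. Nothing may touch the wax patterns, nothing of the sets may be tipped over, and the spare ring, spirit lamp and stone cast are to be left where they are.

Things in the scene. Friction and masses are not known exactly. Their poses are not given: they have to be found in the camera images.
- vibrator: Ivory dental vibrator, fixed to the bench, turned any way with its dial end towards the robot or to a side. Origin at bench height under the platform's centre. Platform with black rubber mat: 200 mm (its x) by 120 mm (its y), top 85 mm above the bench. Beyond the platform's -x edge is a 50 mm control strip, 78 mm high, with a black dial (up to 93 mm high) and a red switch.
- large_former: Blue rubber crucible former, upright: a disc of 66 mm diameter, 20 mm high (grip its side), with a tapered plug on top (49 mm across at its foot, narrowing to a blunt cone, up to 31 mm above the underside) that carries a green wax bridge. A ring goes over the plug and rests on the disc's flat rim at 20 mm. Origin at the centre of the underside, z up. About 90 g.
- small_former: Yellow rubber crucible former, the same form: a disc of 52 mm diameter, 20 mm high (grip its side), plug 35 mm across at its foot, cone up to 31 mm, carrying a single green wax crown. A ring rests on its rim at 20 mm. Origin at the centre of the underside, z up. About 60 g.
- large_wax: Green wax three-unit bridge fixed on top of the blue former, 26 mm long along y and 9 mm wide, its top 46 mm above the former's underside. Origin and axes are those of the blue former. Delicate: nothing may touch it.
- small_wax: Green wax crown fixed on top of the yellow former, 9 mm wide, its top 46 mm above the former's underside. Origin and axes are those of the yellow former. Delicate: nothing may touch it.
- large_ring: Casting ring for the blue former: an open steel tube, browned by heat, standing upright; outside 58 mm, inside 53 mm, 55 mm high. Origin at the centre of its lower end, z up. About 190 g.
- small_ring: Casting ring for the yellow former: an open tube of bright steel, standing upright; outside 44 mm, inside 39 mm, 45 mm high. Origin at the centre of its lower end, z up. About 110 g.
- spare_ring: Bystander: a wide, low bright steel ring, outside 66 mm, 35 mm high, not for this job. Origin at the centre of its lower end.
- spirit_lamp: Bystander: small glass spirit lamp with a brass cap, 62 mm across, 60 mm high. Origin at the centre of its underside.
- stone_cast: Bystander: cream stone cast of a dental arch with teeth, 60 mm by 58 mm, 28 mm high. Origin at its underside, about its middle.
Things that resemble listed ones, but are neither listed nor needed, are in the scene too. Of the things like the large_former, leave any that is turquoise; of the rest the smaller one is meant.

How it is judged:
By the outcome, as a careful person would: the job done as asked, in the order asked, and still so for the second after the job is handed in, with the robot touching nothing.
It also fails if it takes over 109 s, if anything falls off the work surface, if the arm or the gripper's body presses on something with over 40 N, if the wrist force passes 120 N, or if a joint passes its speed limit or range.

## Working session

There is one attempt and no reset: what is moved stays moved. The work goes in short steps, Python scripts to look and compute and a shell command to move; the robot and the scene stay as the last step left them, time stands still between calls to the robot, and variables do not carry over. Pictures are saved under pics/ and viewed, at most 15 in all, crops included, and the job is handed in when it is done.

```bash
mkdir -p pics; ls
python3 - <<'E'
from workcell import monitor, optics
import cv2
for n in ("scene","top"):
    im=optics.snapshot(n); cv2.imwrite(f"pics/{n}0.png",cv2.resize(im[:,:,::-1],(784,588),interpolation=cv2.INTER_CUBIC))
    m=optics.camera_model(n); print(n,m)
print(optics.camera_model("wrist")); s=monitor.state(); print(s)
E
```

```text
pics
scene {'fx': 473.5432663770983, 'fy': 473.5432663770983, 'cx': 280.8177455268787, 'cy': 209.5146999923807, 'pose': array([[-0.77960326,  0.39415992, -0.48667927,  1.21462644],
       [ 0.62626032,  0.49573196, -0.6017041 ,  0.8594289 ],
       [ 0.00409483, -0.7738784 , -0.63332097,  0.94563831],
       [ 0.        ,  0.        ,  0.        ,  1.        ]])}
top {'fx': 446.49894264948995, 'fy': 446.49894264948995, 'cx': 278.3290170194025, 'cy': 201.69885783128194, 'pose': array([[ 3.73767557e-03, -9.91725696e-01,  1.28320590e-01,
         3.44311481e-01],
       [-9.99992367e-01, -3.56071206e-03,  1.60845112e-03,
        -3.26959499e-02],
       [-1.13822963e-03, -1.28325622e-01, -9.91731435e-01,
         1.37764583e+00],
       [ 0.00000000e+00,  0.00000000e+00,  0.00000000e+00,
         1.00000000e+00]])}
{'fx': 377.97949246845036, 'fy': 377.97949246845036, 'cx': 277.3846834776348, 'cy': 207.22522003726561, 'tool_from_camera': array([[-2.75569200e-04, -9.44495831e-01, -3.28523285e-01,
         8.55113373e-02],
       [ 9.99999409e-01, -6.05713845e-04,  9.02600145e-04,
        
[... 295 characters left out ...]
9.62768322e-05,  8.20023539e+01]), 'joint_velocities': array([-0.09322662, -0.10010089,  0.1319641 , -0.02960741, -0.06706281,
        0.01790561]), 'tau': array([ 1.64039368e-03, -4.81725740e+01,  2.99244171e+01,  1.27887508e-02,
       -2.44366556e-04,  1.19711328e-05]), 'position': array([0.25545084, 0.51468646, 0.25549737]), 'tool_rot': array([[-8.95697608e-01,  4.44662749e-01, -9.13612776e-04],
       [ 4.44663631e-01,  8.95696638e-01, -1.33729924e-03],
       [ 2.23672737e-04, -1.60406610e-03, -9.99998688e-01]]), 'contact_force': array([0.00763771, 0.5711859 , 0.30462909]), 'torque': array([-0.00030026,  0.02793429, -0.00643665]), 'grip_force': 0.0, 'gripper_width': 1.0032792674492954}
```

View pics/scene0.png

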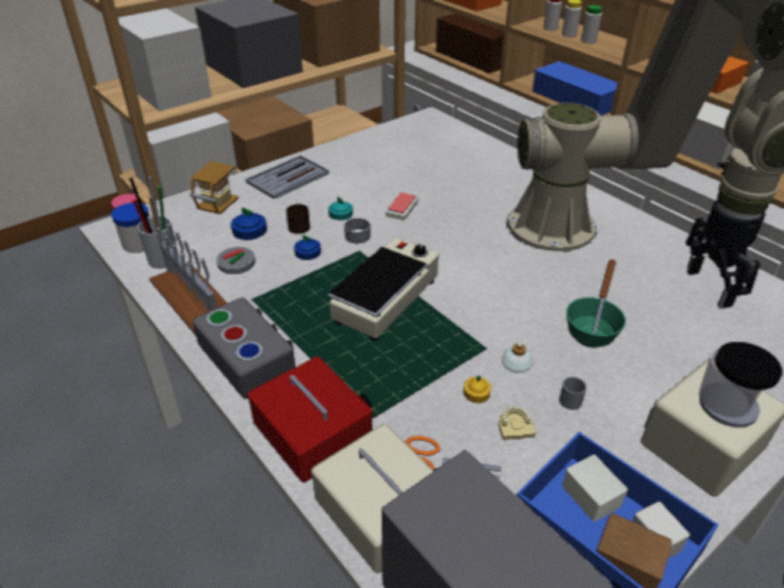

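View pics/top0.png

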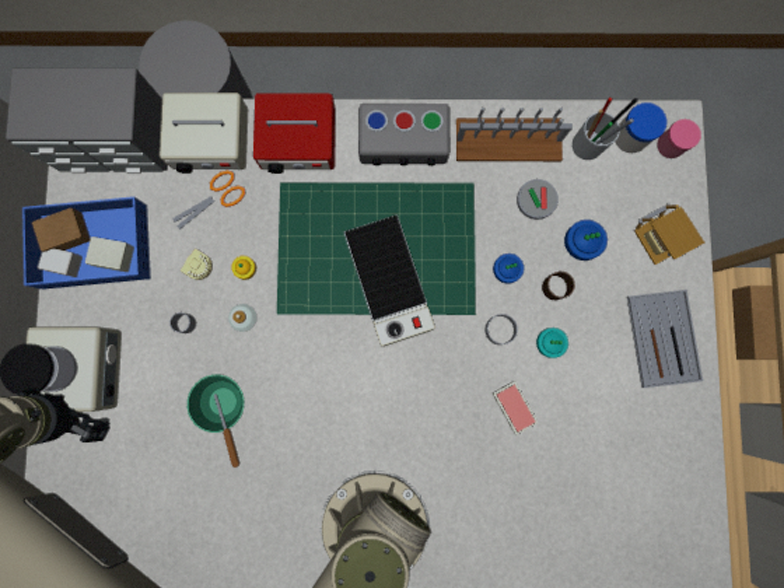

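The top view (1.4× scale) shows the target blue former at (509,268), with the larger blue decoy at (587,240) and the turquoise one at (553,342). The brown ring is at (558,286), the yellow former at (243,267) and the small ring at (182,322). The mat is at about (387,268), with the dial end towards the robot at (395,328).

```bash
cat > h.py <<'E'
import numpy as np, cv2
from workcell import monitor, optics
def pose(name):
    m=optics.camera_model(name)
    if name!="wrist": return m,np.array(m["pose"])
    s=monitor.state(); T=np.eye(4); T[:3,:3]=s["tool_rot"]; T[:3,3]=s["position"]
    return m,T@m["tool_from_camera"]
def shot(name,save=None):
    m,P=pose(name); im=optics.snapshot(name)
    if save: cv2.imwrite(f"pics/{save}.png",im[:,:,::-1])
    return im,m,P
def plane(uv,z,m,P):
    uv=np.atleast_2d(uv).astype(float)
    d=np.c_[(uv[:,0]-m["cx"])/m["fx"],(uv[:,1]-m["cy"])/m["fy"],np.ones(len(uv))]@P[:3,:3].T
    return (P[:3,3]+d*((z-P[2,3])/d[:,2])[:,None])[:,:2]
def proj(p,m,P):
    c=P[:3,:3].T@(np.array(p)-P[:3,3]); return np.array([m["fx"]*c[0]/c[2]+m["cx"],m["fy"]*c[1]/c[2]+m["cy"]])
E
python3 - <<'E'
from h import *
im,m,P=shot("top"); hsv=cv2.cvtColor(im,cv2.COLOR_RGB2HSV)
def blob(mask,c,r):
    w=np.zeros_like(mask); cv2.circle(w,(int(c[0]/1.4),int(c[1]/1.4)),r,255,-1)
    k=cv2.morphologyEx(mask&w,cv2.MORPH_CLOSE,np.ones((5,5)))
    cs,_=cv2.findContours(k,cv2.RETR_EXTERNAL,cv2.CHAIN_APPROX_NONE); return max(cs,key=cv2.contourArea)[:,0,:]
blue=cv2.inRange(hsv,(100,120,30),(130,255,255)); yel=cv2.inRange(hsv,(18,120,60),(35,255,255)); dark=cv2.inRange(hsv,(0,0,0),(180,255,95))
grey=cv2.inRange(hsv,(0,0,0),(180,255,130))
for n,mk,c,r,z in [("blue",blue,(509,268),15,.02),("bigblue",blue,(587,240),20,.02),("yel",yel,(243,267),13,.02),("brown",dark,(558,286),15,.055),("small",grey,(182,322),13,.045)]:
    w=plane(blob(mk,c,r),z,m,P).astype(np.float32); (x,y),R=cv2.minEnclosingCircle(w); print(n,np.round([x,y,R],4))
mat=cv2.inRange(hsv,(0,0,0),(180,255,60))
w=np.zeros_like(mat); cv2.rectangle(w,(235,145),(312,232),255,-1)
cs,_=cv2.findContours(cv2.morphologyEx(mat&w,cv2.MORPH_OPEN,np.ones((5,5))),cv2.RETR_EXTERNAL,cv2.CHAIN_APPROX_NONE)
q=plane(max(cs,key=cv2.contourArea)[:,0,:],.085,m,P).astype(np.float32); rct=cv2.minAreaRect(q); print(rct); print(cv2.boxPoints(rct))
print(plane([(395/1.4,328/1.4)],.09,m,P))
for n,c,z in[("lamp",(242,318),.03),("cast",(197,264),.02),("spare",(501,329),.035),("turq",(553,342),.02),("dish",(537,198),0.02)]: print(n,plane([(c[0]/1.4,c[1]/1.4)],z,m,P).round(3))
E
```

```text
blue [ 0.5538 -0.2898  0.0332]
bigblue [ 0.6165 -0.4623  0.0469]
yel [0.5522 0.2923 0.0264]
brown [ 0.5113 -0.3878  0.0349]
small [0.4294 0.4102 0.028 ]
((0.5457354784011841, -0.019846633076667786), (0.1946190595626831, 0.11425874382257462), 18.51776123046875)
[[ 0.43531993  0.00341951]
 [ 0.4716083  -0.10492352]
 [ 0.65615106 -0.04311278]
 [ 0.6198627   0.06523026]]
[[ 0.41630565 -0.04194776]]
lamp [[0.44  0.288]]
cast [[0.559 0.393]]
spare [[ 0.418 -0.27 ]]
turq [[ 0.391 -0.384]]
dish [[ 0.711 -0.358]]
```

```bash
python3 -m inch '[{"tx":0.0297,"ty":-0.0223,"tz":-0.0055,"spin":0.0784,"hand":0.066},{"tx":0.0297,"ty":-0.0223,"tz":-0.0055,"spin":0.0784},{"tx":0.0297,"ty":-0.0223,"tz":-0.0055,"spin":0.0784},{"tx":0.0297,"ty":-0.0223,"tz":-0.0055,"spin":0.0784},{"tx":0.0297,"ty":-0.0223,"tz":-0.0055,"spin":0.0784},{"tx":0.0297,"ty":-0.0223,"tz":-0.0055,"spin":0.0784},{"tx":0.0297,"ty":-0.0223,"tz":-0.0055,"spin":0.0784},{"tx":0.0297,"ty":-0.0223,"tz":-0.0055,"spin":0.0784},{"tx":0.0297,"ty":-0.0223,"tz":-0.0055,"spin":0.0784},{"tx":0.0297,"ty":-0.0223,"tz":-0.0055,"spin":0.0784},{"tx":0},{"tx":0}]'
cat >> h.py <<'E'
def circ(mask,z,m,P,near=None):
    cs,_=cv2.findContours(mask,cv2.RETR_EXTERNAL,cv2.CHAIN_APPROX_NONE)
    o=[]
    for c in cs:
        if cv2.contourArea(c)<300: continue
        w=plane(cv2.convexHull(c)[:,0,:],z,m,P).astype(np.float32); (x,y),R=cv2.minEnclosingCircle(w)
        e=cv2.fitEllipse(plane(c[:,0,:],z,m,P).astype(np.float32)*1000); o.append((x,y,R,e))
    return o
def yaw(s): return np.degrees(np.arctan2(s["tool_rot"][1,1],s["tool_rot"][0,1]))
E
python3 - <<'E'
from h import *
im,m,P=shot("wrist","w1"); hsv=cv2.cvtColor(im,cv2.COLOR_RGB2HSV)
for o in circ(cv2.inRange(hsv,(18,140,60),(35,255,255)),.02,m,P): print(o)
s=monitor.state(); print(s["position"],yaw(s),s["gripper_width"],s["time"])
E
```

```text
(0.46160900592803955, 0.2712671160697937, 0.018226586282253265, ((460.3763732910156, 273.1394958496094), (23.157258987426758, 35.02227783203125), 70.62397766113281))
[0.2555416  0.51479522 0.25576138] 63.598889436769475 1.0008412484781877 0.2validation failed for argument at $[1]...
```

View pics/w1.png

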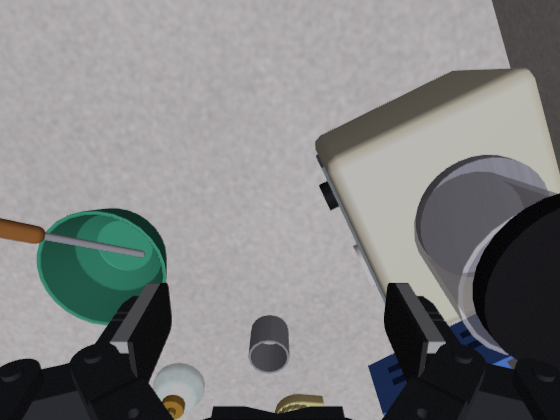

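The arm didn't move because every row needs all five keys. The wrist view shows the fingertips at the bottom, the small ring at (270,345) and the lamp at (178,390).

```bash
python3 -m inch '[{"tx":0.0297,"ty":-0.0223,"tz":-0.0055,"spin":0.0784,"hand":0.066},{"tx":0.0297,"ty":-0.0223,"tz":-0.0055,"spin":0.0784,"hand":0.066},{"tx":0.0297,"ty":-0.0223,"tz":-0.0055,"spin":0.0784,"hand":0.066},{"tx":0.0297,"ty":-0.0223,"tz":-0.0055,"spin":0.0784,"hand":0.066},{"tx":0.0297,"ty":-0.0223,"tz":-0.0055,"spin":0.0784,"hand":0.066},{"tx":0.0297,"ty":-0.0223,"tz":-0.0055,"spin":0.0784,"hand":0.066},{"tx":0.0297,"ty":-0.0223,"tz":-0.0055,"spin":0.0784,"hand":0.066},{"tx":0.0297,"ty":-0.0223,"tz":-0.0055,"spin":0.0784,"hand":0.066},{"tx":0.0297,"ty":-0.0223,"tz":-0.0055,"spin":0.0784,"hand":0.066},{"tx":0.0297,"ty":-0.0223,"tz":-0.0055,"spin":0.0784,"hand":0.066},{"tx":0,"ty":0,"tz":0,"spin":0,"hand":0.066},{"tx":0,"ty":0,"tz":0,"spin":0,"hand":0.066}]'
python3 - <<'E'
from h import *
im,m,P=shot("wrist","w2"); hsv=cv2.cvtColor(im,cv2.COLOR_RGB2HSV)
for o in circ(cv2.inRange(hsv,(18,140,60),(35,255,255)),.02,m,P): print(o)
s=monitor.state(); print(s["position"],yaw(s),s["gripper_width"],s["time"])
E
```

```text
time: 1.4
position: [0.5529, 0.2912, 0.2005]
tool_rot: [[-0.949, -0.315, -0.002], [-0.315, 0.949, -0.0], [0.002, 0.0, -1.0]]
contact_force: [0.3, 0.1, 0.5]
gripper_width: 0.774
grip_force: 0.0
(0.7398903965950012, 0.34817782044410706, 0.028382735326886177, ((739.8814086914062, 348.18731689453125), (32.10139465332031, 55.16058349609375), 36.77786636352539))
(0.7064414024353027, 0.3237118721008301, 0.028758620843291283, ((705.6681518554688, 323.3417053222656), (32.19135284423828, 55.631935119628906), 36.340179443359375))
(0.5499215126037598, 0.2926400601863861, 0.02687334269285202, ((550.0469970703125, 292.7745056152344), (49.97193908691406, 53.1615104675293), 110.20988464355469))
(0.4371263086795807, 0.293447881937027, 0.01473701000213623, ((437.2478942871094, 293.6175231933594), (27.781356811523438, 28.676971435546875), 56.27184295654297))
[0.55231537 0.2919191  0.20093793] 108.45286026453876 0.7793329755147513 1.45
```

View pics/w2.png

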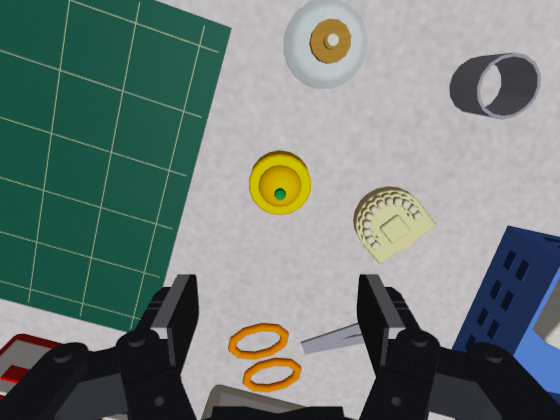

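The yellow former is at (280,183). There is about 37 mm of clear bench between it and the cast at (395,225), enough for the fingers. The fingertips, seen at (190,275), work out to about 21 mm ahead of the TCP. I'll descend and grip.

```bash
python3 -m inch '[{"tx":-0.001,"ty":0.0005,"tz":-0.035,"spin":0,"hand":0.066},{"tx":0,"ty":0,"tz":-0.04,"spin":0,"hand":0.066},{"tx":0,"ty":0,"tz":-0.04,"spin":0,"hand":0.066},{"tx":0,"ty":0,"tz":-0.03,"spin":0,"hand":0.066},{"tx":0,"ty":0,"tz":-0.018,"spin":0,"hand":0.066},{"tx":0,"ty":0,"tz":-0.012,"spin":0,"hand":0.066},{"tx":0,"ty":0,"tz":0,"spin":0,"hand":0.066},{"tx":0,"ty":0,"tz":0,"spin":0,"hand":0.05},{"tx":0,"ty":0,"tz":0,"spin":0,"hand":0.04},{"tx":0,"ty":0,"tz":0,"spin":0,"hand":0.04},{"tx":0,"ty":0,"tz":0,"spin":0,"hand":0.04},{"tx":0,"ty":0,"tz":0,"spin":0,"hand":0.04}]'
```

```text
time: 2.65
position: [0.5528, 0.2931, 0.028]
tool_rot: [[-0.948, -0.318, 0.003], [-0.318, 0.948, 0.002], [-0.003, 0.001, -1.0]]
contact_force: [-1.3, 0.9, 6.3]
gripper_width: 0.575
grip_force: 62.7
```

```bash
python3 -m inch '[{"tx":0,"ty":0,"tz":0.02,"spin":0,"hand":0.04},{"tx":0,"ty":0,"tz":0.04,"spin":0,"hand":0.04},{"tx":0,"ty":0,"tz":0.04,"spin":0,"hand":0.04},{"tx":0.002,"ty":-0.015,"tz":0.04,"spin":0,"hand":0.04},{"tx":0.005,"ty":-0.04,"tz":0.025,"spin":0,"hand":0.04},{"tx":0.006,"ty":-0.042,"tz":0,"spin":0,"hand":0.04},{"tx":0.006,"ty":-0.042,"tz":0,"spin":0,"hand":0.04},{"tx":0.006,"ty":-0.042,"tz":0,"spin":0,"hand":0.04},{"tx":0.006,"ty":-0.042,"tz":0,"spin":0,"hand":0.04},{"tx":0.006,"ty":-0.042,"tz":0,"spin":0,"hand":0.04},{"tx":0.004,"ty":-0.032,"tz":0,"spin":0,"hand":0.04},{"tx":0,"ty":0,"tz":0,"spin":0,"hand":0.04}]'
python3 - <<'E'
from h import *
im,m,P=shot("wrist","w3")
s=monitor.state(); print(s["position"],yaw(s),s["gripper_width"],s["grip_force"])
E
```

```text
time: 3.85
position: [0.5933, -0.0087, 0.1914]
tool_rot: [[-0.95, -0.312, 0.001], [-0.312, 0.95, -0.001], [-0.0, -0.001, -1.0]]
contact_force: [-0.0, 1.1, -0.5]
gripper_width: 0.583
grip_force: 62.4
[ 0.59286945 -0.00669804  0.19132501] 108.28573133967633 0.579353717703342 62.39427580498159
```

View pics/w3.png

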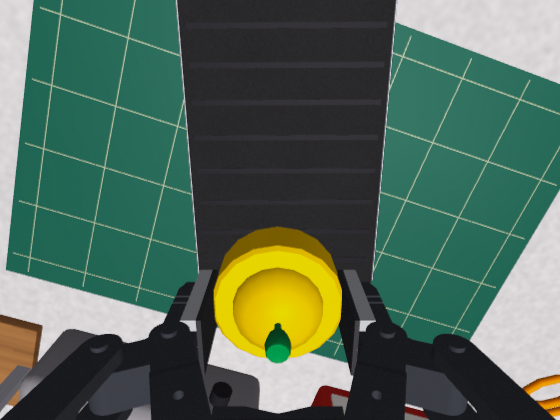

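Run:
```python
from h import *
m,P=pose("wrist")
a=plane([(177,0),(200,270),(396,0),(372,270)],.085,m,P); print(a)
l=(a[0]+a[2])/2; f=(a[1]+a[3])/2; d=(f-l)/np.linalg.norm(f-l); print(l,f,np.degrees(np.arctan2(d[1],d[0])), np.linalg.norm(a[0]-a[2]))
c=np.array([.5457,-.0198]); n=np.array([-d[1],d[0]]); c2=c-n*((c-l)@n); print("centre",c2,"yellow",c2+.05*d,"blue",c2-.05*d)
```

```text
[[ 0.49266781 -0.09468205]
 [ 0.64388598 -0.04334896]
 [ 0.45653713  0.01474135]
 [ 0.60803142  0.06531435]]
[ 0.47460247 -0.03997035] [0.6259587  0.01098269] 18.605456231993216 0.1152341355669116
centre [ 0.54456181 -0.01641901] yellow [ 5.91948716e-01 -4.66535773e-04] blue [ 0.49717491 -0.03237149]
```

The yellow former is held level and centred at (278,300), with the wax clear, above the far half of the mat. I'll lower it with a small centring correction.

```bash
python3 -m inch '[{"tx":-0.0005,"ty":0.003,"tz":-0.02,"spin":0.003,"hand":0.04},{"tx":0,"ty":0.002,"tz":-0.025,"spin":0,"hand":0.04},{"tx":0,"ty":0,"tz":-0.02,"spin":0,"hand":0.04},{"tx":0,"ty":0,"tz":-0.01,"spin":0,"hand":0.04},{"tx":0,"ty":0,"tz":-0.001,"spin":0,"hand":0.04},{"tx":0,"ty":0,"tz":0,"spin":0,"hand":0.04},{"tx":0,"ty":0,"tz":0,"spin":0,"hand":0.04}]'
```

```text
time: 4.6
position: [0.593, 0.0007, 0.1166]
tool_rot: [[-0.947, -0.321, 0.002], [-0.321, 0.947, -0.0], [-0.002, -0.001, -1.0]]
contact_force: [0.7, 0.1, -0.9]
gripper_width: 0.577
grip_force: 62.4
```

```bash
python3 -m inch '[{"tx":0,"ty":-0.001,"tz":-0.002,"spin":0,"hand":0.04},{"tx":0,"ty":0,"tz":0,"spin":0,"hand":0.04},{"tx":0,"ty":0,"tz":0,"spin":0,"hand":0.04}]';  python3 -m inch '[{"tx":0,"ty":0,"tz":-0.0015,"spin":0,"hand":0.04},{"tx":0,"ty":0,"tz":0,"spin":0,"hand":0.04},{"tx":0,"ty":0,"tz":0,"spin":0,"hand":0.04}]'
```

```text
time: 4.9
position: [0.5924, -0.0006, 0.1137]
tool_rot: [[-0.947, -0.32, 0.001], [-0.32, 0.947, 0.0], [-0.001, -0.0, -1.0]]
contact_force: [0.5, -0.3, -1.9]
gripper_width: 0.578
grip_force: 62.4
time: 5.2
position: [0.5925, -0.0006, 0.113]
tool_rot: [[-0.947, -0.32, 0.001], [-0.32, 0.947, -0.0], [-0.001, -0.001, -1.0]]
contact_force: [-1.6, 0.1, 5.3]
gripper_width: 0.58
grip_force: 63.0
```

```bash
python3 -m inch '[{"tx":0,"ty":0,"tz":0,"spin":0,"hand":0.056},{"tx":0,"ty":0,"tz":0,"spin":0,"hand":0.066},{"tx":0,"ty":0,"tz":0,"spin":0,"hand":0.066},{"tx":0,"ty":0,"tz":0.015,"spin":0,"hand":0.066},{"tx":0,"ty":0,"tz":0.035,"spin":0,"hand":0.066},{"tx":0,"ty":0,"tz":0.04,"spin":0,"hand":0.066}]';  python3 -m inch '[{"tx":-0.0025,"ty":-0.0195,"tz":0,"spin":0,"hand":0.078},{"tx":-0.006,"ty":-0.045,"tz":0,"spin":0,"hand":0.078},{"tx":-0.006,"ty":-0.045,"tz":0,"spin":0,"hand":0.078},{"tx":-0.006,"ty":-0.045,"tz":0,"spin":0,"hand":0.078},{"tx":-0.006,"ty":-0.045,"tz":0,"spin":0,"hand":0.078},{"tx":-0.006,"ty":-0.045,"tz":0,"spin":0,"hand":0.078},{"tx":-0.006,"ty":-0.045,"tz":0,"spin":0,"hand":0.078},{"tx":0,"ty":0,"tz":0,"spin":0,"hand":0.078},{"tx":0,"ty":0,"tz":0,"spin":0,"hand":0.078}]'
python3 - <<'E'
from h import *
im,m,P=shot("wrist","w4"); hsv=cv2.cvtColor(im,cv2.COLOR_RGB2HSV)
for o in circ(cv2.inRange(hsv,(100,140,50),(130,255,255)),.02,m,P): print(o)
s=monitor.state(); print(s["position"],yaw(s),s["gripper_width"],s["time"])
im,m,P=shot("top","t4"); cv2.imwrite("pics/t4.png",np.hstack([cv2.resize(im[110:260,140:440,::-1],(600,300)) ]))
E
```

```text
time: 5.8
position: [0.591, -0.0003, 0.201]
tool_rot: [[-0.947, -0.32, -0.004], [-0.32, 0.947, 0.001], [0.004, 0.002, -1.0]]
contact_force: [0.9, 0.1, 0.3]
gripper_width: 0.773
grip_force: 0.0
time: 6.7
position: [0.5531, -0.2911, 0.2012]
tool_rot: [[-0.948, -0.318, -0.001], [-0.318, 0.948, 0.001], [0.0, 0.001, -1.0]]
contact_force: [0.6, 0.6, 0.6]
gripper_width: 0.916
grip_force: 0.0
(0.5504694581031799, -0.2921885848045349, 0.03356028348207474, ((550.736328125, -292.1732482910156), (63.49232864379883, 66.2583999633789), 106.44497680664062))
(0.6146575808525085, -0.46079036593437195, 0.05105181410908699, ((611.70947265625, -459.59600830078125), (89.3215103149414, 94.72331237792969), 53.17815017700195))
[ 0.55337707 -0.28987819  0.20132507] 108.64195975433995 0.907727264553736 6.75
```

View pics/w4.png

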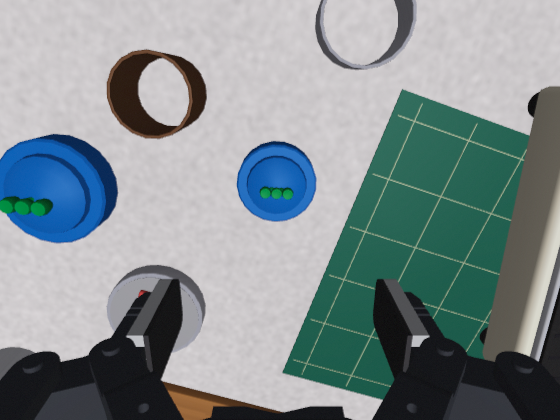

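View pics/t4.png

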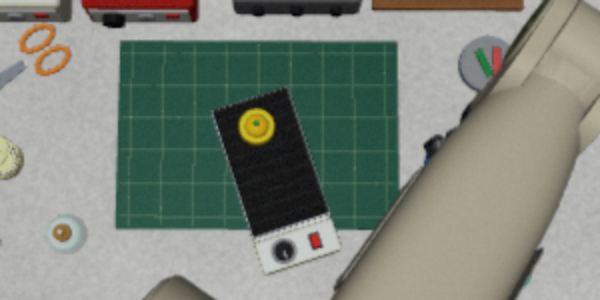

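The yellow former stands upright inside the far half, at (257,126) in the top crop. The blue former is at (277,181) in the wrist view with clear space around it. I'll descend and grip.

```bash
python3 -m inch '[{"tx":-0.0015,"ty":-0.0015,"tz":-0.035,"spin":0,"hand":0.078},{"tx":0,"ty":0,"tz":-0.04,"spin":0,"hand":0.078},{"tx":0,"ty":0,"tz":-0.04,"spin":0,"hand":0.078},{"tx":0,"ty":0,"tz":-0.032,"spin":0,"hand":0.078},{"tx":0,"ty":0,"tz":-0.018,"spin":0,"hand":0.078},{"tx":0,"ty":0,"tz":-0.011,"spin":0,"hand":0.078},{"tx":0,"ty":0,"tz":0,"spin":0,"hand":0.078},{"tx":0,"ty":0,"tz":0,"spin":0,"hand":0.062},{"tx":0,"ty":0,"tz":0,"spin":0,"hand":0.054},{"tx":0,"ty":0,"tz":0,"spin":0,"hand":0.054},{"tx":0,"ty":0,"tz":0,"spin":0,"hand":0.054},{"tx":0,"ty":0,"tz":0,"spin":0,"hand":0.054}]'
```

```text
time: 8.0
position: [0.5535, -0.2919, 0.0277]
tool_rot: [[-0.947, -0.321, 0.003], [-0.321, 0.947, -0.001], [-0.003, -0.002, -1.0]]
contact_force: [-0.4, 0.9, 6.2]
gripper_width: 0.739
grip_force: 66.4
```

```bash
python3 -m inch '[{"tx":0,"ty":0,"tz":0.02,"spin":0,"hand":0.054},{"tx":0,"ty":0,"tz":0.04,"spin":0,"hand":0.054},{"tx":0,"ty":0,"tz":0.04,"spin":0,"hand":0.054},{"tx":-0.003,"ty":0.014,"tz":0.04,"spin":0,"hand":0.054},{"tx":-0.008,"ty":0.0375,"tz":0.025,"spin":0,"hand":0.054},{"tx":-0.009,"ty":0.042,"tz":0,"spin":0,"hand":0.054},{"tx":-0.009,"ty":0.042,"tz":0,"spin":0,"hand":0.054},{"tx":-0.009,"ty":0.042,"tz":0,"spin":0,"hand":0.054},{"tx":-0.009,"ty":0.042,"tz":0,"spin":0,"hand":0.054},{"tx":-0.006,"ty":0.028,"tz":0,"spin":0,"hand":0.054},{"tx":-0.002,"ty":0.01,"tz":0,"spin":0,"hand":0.054},{"tx":0,"ty":0,"tz":0,"spin":0,"hand":0.054}]'; python3 -m inch '[{"tx":0,"ty":0.0,"tz":0,"spin":0,"hand":0.054},{"tx":0,"ty":0,"tz":0,"spin":0,"hand":0.054}]'
python3 - <<'E'
from h import *
p=np.mean([monitor.state()["position"] for _ in range(5)],0); print(p)
E
```

```text
time: 9.2
position: [0.497, -0.033, 0.1912]
tool_rot: [[-0.947, -0.323, 0.001], [-0.323, 0.947, -0.0], [-0.0, -0.0, -1.0]]
contact_force: [-0.4, 0.2, -0.5]
gripper_width: 0.734
grip_force: 66.2
time: 9.4
position: [0.4978, -0.0352, 0.1909]
tool_rot: [[-0.948, -0.319, 0.0], [-0.319, 0.948, -0.0], [-0.0, -0.001, -1.0]]
contact_force: [-0.5, -0.6, -1.3]
gripper_width: 0.742
grip_force: 66.2
[ 0.49778982 -0.03519832  0.19086675]
```

```bash
python3 -m inch '[{"tx":0,"ty":0,"tz":-0.02,"spin":0,"hand":0.054},{"tx":0,"ty":0.001,"tz":-0.025,"spin":0,"hand":0.054},{"tx":0,"ty":0,"tz":-0.02,"spin":0,"hand":0.054},{"tx":0,"ty":0,"tz":-0.009,"spin":0,"hand":0.054},{"tx":0,"ty":0,"tz":-0.001,"spin":0,"hand":0.054},{"tx":0,"ty":0,"tz":0,"spin":0,"hand":0.054},{"tx":0,"ty":0,"tz":-0.0015,"spin":0,"hand":0.054},{"tx":0,"ty":0,"tz":0,"spin":0,"hand":0.054},{"tx":0,"ty":0,"tz":0,"spin":0,"hand":0.054}]'; python3 -m inch '[{"tx":0,"ty":0.0,"tz":-0.0015,"spin":0,"hand":0.054},{"tx":0,"ty":0,"tz":0,"spin":0,"hand":0.054},{"tx":0,"ty":0,"tz":0,"spin":0,"hand":0.054}]'
```

```text
time: 10.3
position: [0.4977, -0.033, 0.115]
tool_rot: [[-0.947, -0.321, 0.001], [-0.321, 0.947, -0.0], [-0.001, -0.001, -1.0]]
contact_force: [0.5, 0.1, -1.6]
gripper_width: 0.74
grip_force: 66.2
time: 10.6
position: [0.4971, -0.0329, 0.1128]
tool_rot: [[-0.947, -0.321, -0.0], [-0.321, 0.947, 0.0], [0.0, 0.0, -1.0]]
contact_force: [-0.5, 0.9, -0.0]
gripper_width: 0.738
grip_force: 66.2
```

```bash
python3 -m inch '[{"tx":0,"ty":0.0,"tz":-0.0015,"spin":0,"hand":0.054},{"tx":0,"ty":0,"tz":0,"spin":0,"hand":0.054},{"tx":0,"ty":0,"tz":0,"spin":0,"hand":0.054}]'
```

```text
time: 10.9
position: [0.4972, -0.0329, 0.1127]
tool_rot: [[-0.947, -0.321, 0.001], [-0.321, 0.947, -0.0], [-0.001, -0.0, -1.0]]
contact_force: [-4.8, 1.4, 10.0]
gripper_width: 0.74
grip_force: 67.3
```

```bash
python3 -m inch '[{"tx":0,"ty":0,"tz":0.001,"spin":0,"hand":0.066},{"tx":0,"ty":0,"tz":0,"spin":0,"hand":0.076},{"tx":0,"ty":0,"tz":0,"spin":0,"hand":0.078},{"tx":0,"ty":0,"tz":0.015,"spin":0,"hand":0.078},{"tx":0,"ty":0,"tz":0.035,"spin":0,"hand":0.078},{"tx":0,"ty":0,"tz":0.04,"spin":0,"hand":0.078},{"tx":0,"ty":0,"tz":0.04,"spin":0,"hand":0.078},{"tx":0,"ty":0,"tz":0.042,"spin":0,"hand":0.078},{"tx":0,"ty":0,"tz":0,"spin":0,"hand":0.078},{"tx":0,"ty":0,"tz":0,"spin":0,"hand":0.078}]'
python3 - <<'E'
from h import *
im,m,P=shot("wrist","w5"); hsv=cv2.cvtColor(im,cv2.COLOR_RGB2HSV)
for lo,hi in (((100,140,50),(130,255,255)),((18,140,60),(35,255,255))):
    for o in circ(cv2.inRange(hsv,lo,hi),.105,m,P): print(o)
print(np.mean([monitor.state()["position"] for _ in range(5)],0))
E
```

```text
time: 11.9
position: [0.4979, -0.0331, 0.2851]
tool_rot: [[-0.947, -0.32, 0.002], [-0.32, 0.947, -0.001], [-0.002, -0.001, -1.0]]
contact_force: [-0.8, -0.1, -0.3]
gripper_width: 0.917
grip_force: 0.0
(0.4948507249355316, -0.03326048702001572, 0.03432612121105194, ((495.01104736328125, -32.909400939941406), (64.75550079345703, 67.65092468261719), 109.22086334228516))
(0.587001383304596, -0.0014514523791149259, 0.03066154383122921, ((587.4120483398438, -1.6668858528137207), (51.61065673828125, 61.21535873413086), 107.78914642333984))
[ 0.49713781 -0.03295587  0.28378297]
```

View pics/w5.png

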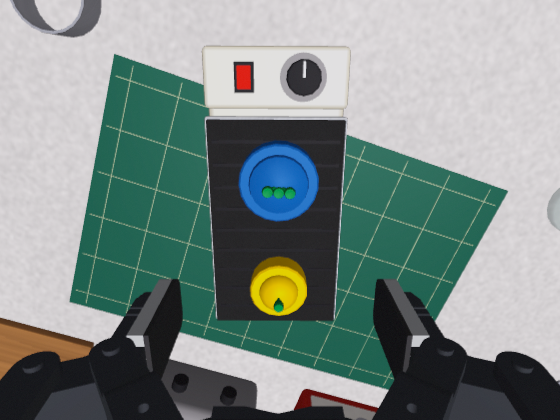

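Both formers stand upright, the blue one at (279,181) on the dial half and the yellow one at (278,288) on the far half. Next is the brown ring.

```bash
python3 -m inch '[{"tx":0.001,"ty":-0.02,"tz":0,"spin":0,"hand":0.074},{"tx":0.001,"ty":-0.04,"tz":-0.005,"spin":0,"hand":0.074},{"tx":0.002,"ty":-0.045,"tz":-0.005,"spin":0,"hand":0.074},{"tx":0.002,"ty":-0.045,"tz":-0.005,"spin":0,"hand":0.074},{"tx":0.002,"ty":-0.045,"tz":-0.01,"spin":0,"hand":0.074},{"tx":0.002,"ty":-0.045,"tz":-0.01,"spin":0,"hand":0.074},{"tx":0.002,"ty":-0.045,"tz":-0.01,"spin":0,"hand":0.074},{"tx":0.002,"ty":-0.045,"tz":-0.004,"spin":0,"hand":0.074},{"tx":0,"ty":-0.022,"tz":0,"spin":0,"hand":0.074},{"tx":0,"ty":0,"tz":0,"spin":0,"hand":0.074},{"tx":0,"ty":0,"tz":0,"spin":0,"hand":0.074}]'
python3 - <<'E'
from h import *
im,m,P=shot("wrist","w6"); hsv=cv2.cvtColor(im,cv2.COLOR_RGB2HSV)
k=cv2.inRange(hsv,(0,60,20),(18,255,160)); cv2.imwrite("pics/k6.png",k)
for o in circ(k,.055,m,P): print(o)
print(np.mean([monitor.state()["position"] for _ in range(5)],0))
E
```

```text
time: 13.05
position: [0.5103, -0.3845, 0.233]
tool_rot: [[-0.948, -0.319, -0.003], [-0.319, 0.948, 0.003], [0.002, 0.004, -1.0]]
contact_force: [-0.2, -0.7, -0.3]
gripper_width: 0.865
grip_force: 0.0
(0.7465978264808655, -0.3844296336174011, 0.02758677303791046, ((755.1956176757812, -385.93988037109375), (29.57277488708496, 54.56235122680664), 3.5639286041259766))
(0.5071358680725098, -0.3962801396846771, 0.03239909186959267, ((507.85528564453125, -395.7695617675781), (55.26013946533203, 64.22817993164062), 101.32502746582031))
[ 0.51059523 -0.38386931  0.23367359]
```

View pics/w6.png

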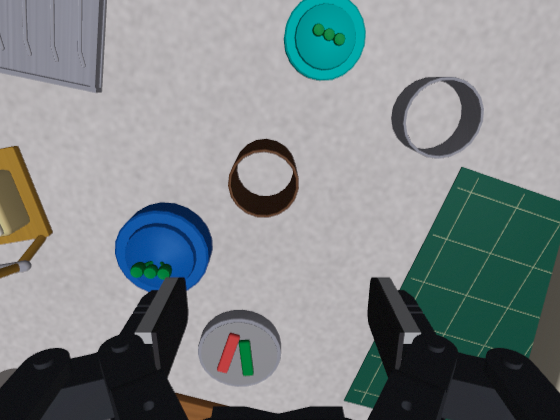

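The brown ring's top rim is centred near (264,183), and the nearest neighbour is the big blue former at (163,248). I'll move over the ring, go lower and re-measure.

```bash
python3 -m inch '[{"tx":0.001,"ty":-0.0095,"tz":-0.02,"spin":0,"hand":0.074},{"tx":0,"ty":0,"tz":-0.03,"spin":0,"hand":0.074},{"tx":0,"ty":0,"tz":-0.01,"spin":0,"hand":0.074},{"tx":0,"ty":0,"tz":0,"spin":0,"hand":0.074},{"tx":0,"ty":0,"tz":0,"spin":0,"hand":0.074}]'
python3 - <<'E'
from h import *
im,m,P=shot("wrist","w7"); hsv=cv2.cvtColor(im,cv2.COLOR_RGB2HSV)
for k in (cv2.inRange(hsv,(0,50,20),(20,255,170)),):
  for z in (.055,0): 
    for o in circ(k,z,m,P): print(o)
cv2.imwrite("pics/w7c.png",cv2.resize(im[60:360,140:440,::-1],(600,600),interpolation=cv2.INTER_CUBIC))
print(np.mean([monitor.state()["position"] for _ in range(5)],0),plane([(263.5,182.5)],.055,m,P))
E
```

```text
time: 13.6
position: [0.5126, -0.3937, 0.1762]
tool_rot: [[-0.947, -0.322, 0.0], [-0.322, 0.947, -0.0], [-0.0, -0.0, -1.0]]
contact_force: [0.6, -0.2, 0.0]
gripper_width: 0.867
grip_force: 0.0
(0.5974009037017822, -0.5668636560440063, 0.03785056248307228, ((599.375732421875, -560.1167602539062), (17.880041122436523, 72.80590057373047), 97.4756851196289))
(0.5063045620918274, -0.39616528153419495, 0.03336935490369797, ((507.2192077636719, -396.3700866699219), (55.42146682739258, 66.40057373046875), 108.1298828125))
(0.635612964630127, -0.6006103754043579, 0.04655258730053902, ((638.0430908203125, -592.3080444335938), (22.001550674438477, 89.589599609375), 97.47564697265625))
(0.5235176682472229, -0.3905636966228485, 0.04103840887546539, ((524.6431274414062, -390.8156433105469), (68.19690704345703, 81.70684814453125), 108.1298599243164))
[ 0.51286108 -0.39421731  0.17684541] [[ 0.4971285 -0.4078232]]
```

View pics/w7c.png

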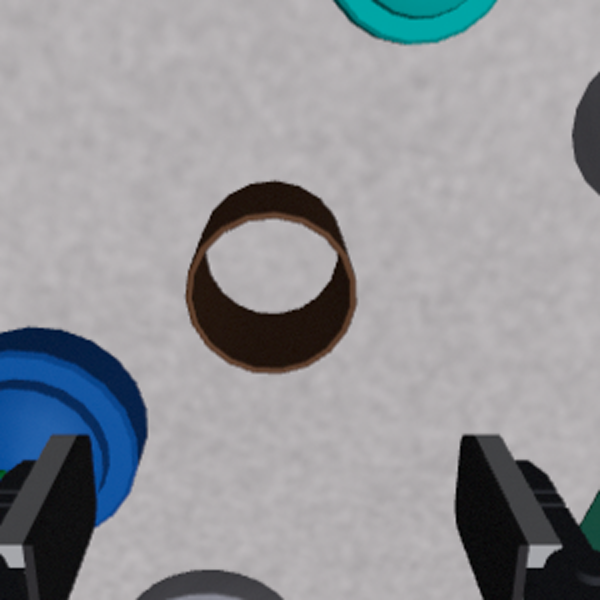

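Run:
```python
from h import *
im=cv2.imread("pics/w7.png")[:,:,::-1].copy(); m,P=pose("wrist"); hsv=cv2.cvtColor(im,cv2.COLOR_RGB2HSV)
print(plane([(275.75,206.5)],.055,m,P), plane([(233.5,206.5),(318,206.5),(275.75,166.5),(275.75,246.5)],.055,m,P))
k=cv2.inRange(hsv,(0,50,60),(20,255,170)); k[:150]=0;k[260:]=0
pts=np.argwhere(k)[:,::-1]; w=plane(pts,.055,m,P); w=w[np.linalg.norm(w-[.511,-.394],axis=1)<.036]
A=np.c_[2*w,np.ones(len(w))]; s=np.linalg.lstsq(A,(w**2).sum(1),rcond=None)[0]; print(len(w),s[:2],np.sqrt(s[2]+s[0]**2+s[1]**2))
```

```text
[[ 0.51089897 -0.3955068 ]] [[ 0.51999511 -0.42230768]
 [ 0.50180546 -0.3687137 ]
 [ 0.48498375 -0.40424885]
 [ 0.53880303 -0.38609385]]
764 [ 0.51162947 -0.39577216] 0.02747308123988629
```

```bash
python3 -m inch '[{"tx":-0.0012,"ty":-0.0013,"tz":-0.03,"spin":0,"hand":0.074},{"tx":0,"ty":0,"tz":-0.035,"spin":0,"hand":0.074},{"tx":0,"ty":0,"tz":-0.035,"spin":0,"hand":0.074},{"tx":0,"ty":0,"tz":-0.025,"spin":0,"hand":0.074},{"tx":0,"ty":0,"tz":-0.0135,"spin":0,"hand":0.074},{"tx":0,"ty":0,"tz":0,"spin":0,"hand":0.074},{"tx":0,"ty":0,"tz":0,"spin":0,"hand":0.062},{"tx":0,"ty":0,"tz":0,"spin":0,"hand":0.054},{"tx":0,"ty":0,"tz":0,"spin":0,"hand":0.05},{"tx":0,"ty":0,"tz":0,"spin":0,"hand":0.05},{"tx":0,"ty":0,"tz":0,"spin":0,"hand":0.05},{"tx":0,"ty":0,"tz":0,"spin":0,"hand":0.05}]'; python3 -c "
from h import *
print(np.mean([monitor.state()['position'] for _ in range(5)],0))"
```

```text
time: 14.85
position: [0.5122, -0.3968, 0.0391]
tool_rot: [[-0.947, -0.32, 0.003], [-0.321, 0.947, -0.003], [-0.002, -0.003, -1.0]]
contact_force: [0.0, 0.4, 5.4]
gripper_width: 0.653
grip_force: 64.2
[ 0.51222455 -0.39682588  0.03910449]
```

```bash
python3 -m inch '[{"tx":0,"ty":0,"tz":0.02,"spin":0,"hand":0.05},{"tx":0,"ty":0,"tz":0.04,"spin":0,"hand":0.05},{"tx":0,"ty":0,"tz":0.045,"spin":0,"hand":0.05},{"tx":0,"ty":0,"tz":0.045,"spin":0,"hand":0.05},{"tx":-0.001,"ty":0.02,"tz":0.04,"spin":0,"hand":0.05},{"tx":-0.002,"ty":0.04,"tz":0.02,"spin":0,"hand":0.05},{"tx":-0.002,"ty":0.045,"tz":0,"spin":0,"hand":0.05},{"tx":-0.002,"ty":0.045,"tz":0,"spin":0,"hand":0.05},{"tx":-0.002,"ty":0.045,"tz":0,"spin":0,"hand":0.05},{"tx":-0.002,"ty":0.045,"tz":0,"spin":0,"hand":0.05},{"tx":-0.002,"ty":0.045,"tz":0,"spin":0,"hand":0.05},{"tx":-0.002,"ty":0.04,"tz":0,"spin":0,"hand":0.05}]';python3 -m inch '[{"tx":0,"ty":0.03,"tz":0,"spin":0,"hand":0.05},{"tx":0,"ty":0.009,"tz":0,"spin":0,"hand":0.05},{"tx":0,"ty":0,"tz":0,"spin":0,"hand":0.05},{"tx":0,"ty":0,"tz":0,"spin":0,"hand":0.05}]'; python3 -c "
from h import *
im,m,P=shot('wrist','w8'); s=monitor.state()
print(s['position'],yaw(s),s['grip_force'])
cv2.imwrite('pics/w8.png',im[:,:,::-1])"
```

```text
time: 16.05
position: [0.4954, -0.0687, 0.2473]
tool_rot: [[-0.947, -0.321, 0.001], [-0.321, 0.947, 0.0], [-0.001, -0.0, -1.0]]
contact_force: [1.6, 0.1, -1.6]
gripper_width: 0.652
grip_force: 64.3
time: 16.45
position: [0.4962, -0.0325, 0.247]
tool_rot: [[-0.947, -0.32, 0.0], [-0.32, 0.947, -0.001], [-0.0, -0.001, -1.0]]
contact_force: [-0.5, -0.6, -1.3]
gripper_width: 0.653
grip_force: 64.4
[ 0.49626508 -0.0328391   0.24689848] 108.62502727563675 64.40469549503177
```

View pics/w8.png

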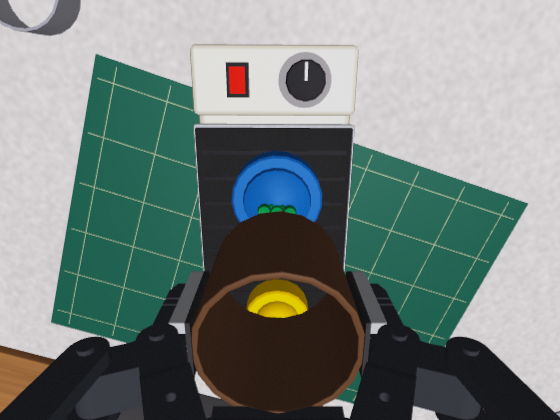

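The ring is held upright with its rim centred near (278,342), and the blue former is at (278,197). I'll compare the two centres from this single view.

```bash
python3 -c "
from h import *
im=cv2.imread('pics/w8.png')[:,:,::-1].copy(); m,P=pose('wrist'); hsv=cv2.cvtColor(im,cv2.COLOR_RGB2HSV)
k=cv2.inRange(hsv,(0,50,75),(20,255,190)); k[:265]=0; k[:, :185]=0; k[:,372:]=0; k[360:]&=255
pts=np.argwhere(k)[:,::-1]; w=plane(pts,.263,m,P); r=np.linalg.norm(w-[.496,-.033],axis=1); w=w[(r<.034)&(r>.022)]
s=np.linalg.lstsq(np.c_[2*w,np.ones(len(w))],(w**2).sum(1),rcond=None)[0]; print('ring',len(w),s[:2],np.sqrt(s[2]+s[0]**2+s[1]**2))
print(plane([(193,342),(364,342),(278.5,273),(278.5,412)],.263,m,P))
k=cv2.inRange(hsv,(100,140,50),(130,255,255)); pts=np.argwhere(k)[:,::-1]; pts=pts[pts[:,1]<205]
import itertools
c,_=cv2.findContours(k[:206],0,1); c=max(c,key=cv2.contourArea)[:,0,:]; c=c[c[:,1]<203]
print('wid',c[:,0].min(),c[:,0].max(),c[:,1].min()); print(plane([(232,199),(322,199)],.105,m,P))
"
```

```text
ring 2455 [ 0.49518526 -0.03249259] 0.02727360055620622
[[ 0.50128779 -0.05930611]
 [ 0.48359466 -0.00680326]
 [ 0.4685621  -0.04111854]
 [ 0.52049295 -0.02357639]]
wid 231 321 151
[[ 0.50543244 -0.06363676]
 [ 0.48472077 -0.00214646]]
```

```bash
python3 -m inch '[{"tx":0.0008,"ty":0,"tz":-0.02,"spin":0,"hand":0.05},{"tx":0,"ty":0,"tz":-0.02,"spin":0,"hand":0.05},{"tx":0,"ty":0,"tz":-0.02,"spin":0,"hand":0.05},{"tx":0,"ty":0,"tz":-0.02,"spin":0,"hand":0.05},{"tx":0,"ty":0,"tz":-0.008,"spin":0,"hand":0.05},{"tx":0,"ty":0,"tz":-0.004,"spin":0,"hand":0.05},{"tx":0,"ty":0,"tz":0,"spin":0,"hand":0.05},{"tx":0,"ty":0,"tz":0,"spin":0,"hand":0.05}]';python3 -m inch '[{"tx":0,"ty":0,"tz":-0.003,"spin":0,"hand":0.05},{"tx":0,"ty":0,"tz":-0.002,"spin":0,"hand":0.05},{"tx":0,"ty":0,"tz":0,"spin":0,"hand":0.05},{"tx":0,"ty":0,"tz":0,"spin":0,"hand":0.05}]'
```

```text
time: 17.3
position: [0.4975, -0.0322, 0.1557]
tool_rot: [[-0.947, -0.32, 0.001], [-0.32, 0.947, -0.0], [-0.001, -0.001, -1.0]]
contact_force: [-0.0, 0.5, -1.7]
gripper_width: 0.657
grip_force: 64.4
time: 17.7
position: [0.4968, -0.0317, 0.1499]
tool_rot: [[-0.947, -0.321, 0.0], [-0.321, 0.947, 0.0], [-0.0, 0.0, -1.0]]
contact_force: [0.5, -0.2, -2.5]
gripper_width: 0.653
grip_force: 64.4
```

```bash
python3 -m inch '[{"tx":0,"ty":-0.0006,"tz":-0.002,"spin":0,"hand":0.05},{"tx":0,"ty":0,"tz":-0.0015,"spin":0,"hand":0.05},{"tx":0,"ty":0,"tz":0,"spin":0,"hand":0.05},{"tx":0,"ty":0,"tz":0,"spin":0,"hand":0.05}]';python3 -m inch '[{"tx":0,"ty":0,"tz":-0.001,"spin":0,"hand":0.05},{"tx":0,"ty":0,"tz":-0.001,"spin":0,"hand":0.05},{"tx":0,"ty":0,"tz":0,"spin":0,"hand":0.05},{"tx":0,"ty":0,"tz":0,"spin":0,"hand":0.05}]'
```

```text
time: 18.1
position: [0.4967, -0.0323, 0.1462]
tool_rot: [[-0.947, -0.32, -0.0], [-0.32, 0.947, 0.0], [0.0, 0.0, -1.0]]
contact_force: [-0.4, -0.0, -1.8]
gripper_width: 0.654
grip_force: 64.4
time: 18.5
position: [0.4968, -0.0323, 0.1443]
tool_rot: [[-0.947, -0.32, -0.0], [-0.32, 0.947, 0.0], [0.0, 0.0, -1.0]]
contact_force: [0.1, 0.5, -1.9]
gripper_width: 0.653
grip_force: 64.6
```

```bash
python3 -m inch '[{"tx":0,"ty":0,"tz":-0.001,"spin":0,"hand":0.05},{"tx":0,"ty":0,"tz":0,"spin":0,"hand":0.05},{"tx":0,"ty":0,"tz":0,"spin":0,"hand":0.05}]';python3 -m inch '[{"tx":0,"ty":0,"tz":-0.001,"spin":0,"hand":0.05},{"tx":0,"ty":0,"tz":0,"spin":0,"hand":0.05},{"tx":0,"ty":0,"tz":0,"spin":0,"hand":0.05}]'
```

```text
time: 18.8
position: [0.4969, -0.0323, 0.1441]
tool_rot: [[-0.947, -0.32, 0.001], [-0.32, 0.947, -0.0], [-0.001, -0.0, -1.0]]
contact_force: [-2.5, 0.9, 5.6]
gripper_width: 0.654
grip_force: 65.1
time: 19.1
position: [0.4969, -0.0323, 0.1441]
tool_rot: [[-0.947, -0.321, 0.001], [-0.321, 0.947, -0.0], [-0.001, -0.001, -1.0]]
contact_force: [-4.7, 1.1, 12.6]
gripper_width: 0.658
grip_force: 66.1
```

```bash
python3 -m inch '[{"tx":0,"ty":0,"tz":0.0015,"spin":0,"hand":0.06},{"tx":0,"ty":0,"tz":0,"spin":0,"hand":0.07},{"tx":0,"ty":0,"tz":0,"spin":0,"hand":0.074},{"tx":0,"ty":0,"tz":0.015,"spin":0,"hand":0.074},{"tx":0,"ty":0,"tz":0.03,"spin":0,"hand":0.074},{"tx":0,"ty":0,"tz":0.04,"spin":0,"hand":0.074},{"tx":-0.003,"ty":0.02,"tz":0.04,"spin":0,"hand":0.07},{"tx":-0.006,"ty":0.04,"tz":0.015,"spin":0,"hand":0.06},{"tx":-0.007,"ty":0.045,"tz":0,"spin":0,"hand":0.06},{"tx":-0.007,"ty":0.045,"tz":0,"spin":0,"hand":0.06},{"tx":-0.007,"ty":0.045,"tz":0,"spin":0,"hand":0.06},{"tx":-0.007,"ty":0.045,"tz":-0.01,"spin":0,"hand":0.06}]';python3 -m inch '[{"tx":-0.007,"ty":0.045,"tz":-0.01,"spin":0,"hand":0.06},{"tx":-0.007,"ty":0.045,"tz":-0.01,"spin":0,"hand":0.06},{"tx":-0.007,"ty":0.045,"tz":-0.01,"spin":0,"hand":0.06},{"tx":-0.007,"ty":0.045,"tz":-0.01,"spin":0,"hand":0.06},{"tx":-0.002,"ty":0.017,"tz":-0.01,"spin":0,"hand":0.06},{"tx":0,"ty":0,"tz":0,"spin":0,"hand":0.06},{"tx":0,"ty":0,"tz":0,"spin":0,"hand":0.06}]'; python3 -c "
from h import *
im,m,P=shot('wrist','w9'); s=monitor.state()
print(s['position'],yaw(s)); t=shot('top')[0][110:260,190:400]; c=cv2.resize(t,None,fx=1.9,fy=1.9); 
out=np.zeros((420,560+c.shape[1]-160,3),np.uint8); out[:,:400]=im[:,80:480]; out[:c.shape[0],400:400+c.shape[1]]=c
cv2.imwrite('pics/w9b.png',out[:,:,::-1])"
```

```text
time: 20.3
position: [0.4601, 0.2095, 0.2747]
tool_rot: [[-0.947, -0.32, 0.003], [-0.32, 0.947, 0.001], [-0.003, -0.0, -1.0]]
contact_force: [1.5, -0.1, 1.3]
gripper_width: 0.702
grip_force: 0.0
time: 21.0
position: [0.4296, 0.4041, 0.2232]
tool_rot: [[-0.947, -0.321, -0.001], [-0.321, 0.947, -0.001], [0.001, -0.001, -1.0]]
contact_force: [0.4, 0.2, 0.8]
gripper_width: 0.7
grip_force: 0.0
[0.43004853 0.40364175 0.22378902] 108.64391295189701
```

View pics/w9b.png

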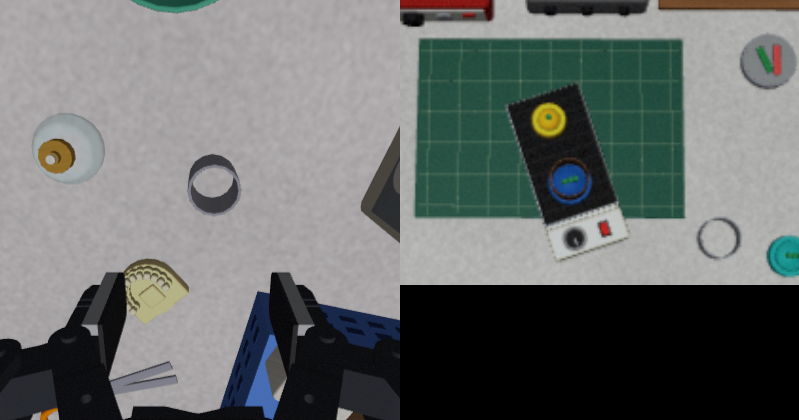

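The brown ring sits concentric on the blue former, and the yellow former still stands. The small ring's rim is centred near (294,189) in the full frame. I'll centre on it.

```bash
python3 -c "
from h import *
m,P=pose('wrist'); print(plane([(294,189)],.045,m,P))"
```

```text
[[0.42810054 0.41770383]]
```

```bash
python3 -m inch '[{"tx":-0.001,"ty":0.0135,"tz":-0.02,"spin":0,"hand":0.06},{"tx":0,"ty":0,"tz":-0.03,"spin":0,"hand":0.06},{"tx":0,"ty":0,"tz":-0.008,"spin":0,"hand":0.06},{"tx":0,"ty":0,"tz":0,"spin":0,"hand":0.06},{"tx":0,"ty":0,"tz":0,"spin":0,"hand":0.06}]'
python3 - <<'E'
from h import *
im,m,P=shot("wrist","w10"); print(np.mean([monitor.state()["position"] for _ in range(5)],0))
cv2.imwrite("pics/w10c.png",cv2.resize(im[100:300,180:380,::-1],(600,600),interpolation=cv2.INTER_CUBIC))
E
```

```text
time: 21.6
position: [0.4296, 0.4177, 0.1671]
tool_rot: [[-0.948, -0.319, 0.001], [-0.319, 0.948, 0.001], [-0.001, 0.0, -1.0]]
contact_force: [-0.6, -0.0, 0.1]
gripper_width: 0.703
grip_force: 0.0
[0.42978412 0.41804186 0.16752786]
```

View pics/w10c.png

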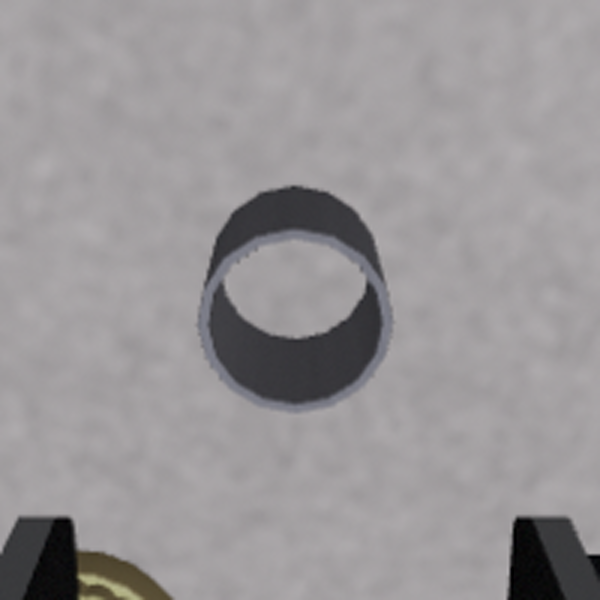

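```bash
python3 -c "
from h import *
m,P=pose('wrist'); print(plane([(278.3,206.8)],.045,m,P))
print(np.mean([monitor.state()['position'] for _ in range(5)],0))"
```

```text
[[0.42776442 0.41882903]]
[0.42978412 0.41804186 0.16752786]
```

The rim is centred at (278,207) in the full frame, so it needs only about a 1 mm correction. I'll descend and grip.

```bash
python3 -m inch '[{"tx":-0.0012,"ty":0.001,"tz":-0.03,"spin":0,"hand":0.06},{"tx":0,"ty":0,"tz":-0.035,"spin":0,"hand":0.06},{"tx":0,"ty":0,"tz":-0.035,"spin":0,"hand":0.06},{"tx":0,"ty":0,"tz":-0.022,"spin":0,"hand":0.06},{"tx":0,"ty":0,"tz":-0.0125,"spin":0,"hand":0.06},{"tx":0,"ty":0,"tz":0,"spin":0,"hand":0.06},{"tx":0,"ty":0,"tz":0,"spin":0,"hand":0.05},{"tx":0,"ty":0,"tz":0,"spin":0,"hand":0.04},{"tx":0,"ty":0,"tz":0,"spin":0,"hand":0.036},{"tx":0,"ty":0,"tz":0,"spin":0,"hand":0.036},{"tx":0,"ty":0,"tz":0,"spin":0,"hand":0.036},{"tx":0,"ty":0,"tz":0,"spin":0,"hand":0.036}]'; python3 -c "
from h import *
print(np.mean([monitor.state()['position'] for _ in range(5)],0))"
```

```text
time: 22.85
position: [0.429, 0.4202, 0.0335]
tool_rot: [[-0.947, -0.32, 0.003], [-0.32, 0.947, 0.002], [-0.004, 0.001, -1.0]]
contact_force: [-0.1, -0.2, 5.8]
gripper_width: 0.501
grip_force: 61.3
[0.42901496 0.42016354 0.03350307]
```

```bash
python3 -m inch '[{"tx":0,"ty":0,"tz":0.02,"spin":0,"hand":0.036},{"tx":0,"ty":0,"tz":0.04,"spin":0,"hand":0.036},{"tx":0,"ty":0,"tz":0.045,"spin":0,"hand":0.036},{"tx":0,"ty":0,"tz":0.045,"spin":0,"hand":0.036},{"tx":0.006,"ty":-0.015,"tz":0.04,"spin":0,"hand":0.036},{"tx":0.014,"ty":-0.036,"tz":0.0265,"spin":0,"hand":0.036},{"tx":0.016,"ty":-0.041,"tz":0,"spin":0,"hand":0.036},{"tx":0.016,"ty":-0.041,"tz":0,"spin":0,"hand":0.036},{"tx":0.016,"ty":-0.041,"tz":0,"spin":0,"hand":0.036},{"tx":0.016,"ty":-0.041,"tz":0,"spin":0,"hand":0.036},{"tx":0.016,"ty":-0.041,"tz":0,"spin":0,"hand":0.036},{"tx":0.016,"ty":-0.041,"tz":0,"spin":0,"hand":0.036}]';python3 -m inch '[{"tx":0.016,"ty":-0.041,"tz":0,"spin":0,"hand":0.036},{"tx":0.016,"ty":-0.041,"tz":0,"spin":0,"hand":0.036},{"tx":0.0115,"ty":-0.029,"tz":0,"spin":0,"hand":0.036},{"tx":0.004,"ty":-0.013,"tz":0,"spin":0,"hand":0.036},{"tx":0,"ty":0,"tz":0,"spin":0,"hand":0.036},{"tx":0,"ty":0,"tz":0,"spin":0,"hand":0.036}]'; python3 -c "
from h import *
im,m,P=shot('wrist','w11'); s=monitor.state()
print(s['position'],yaw(s),s['grip_force'])"
```

```text
time: 24.05
position: [0.5439, 0.1205, 0.2484]
tool_rot: [[-0.947, -0.321, 0.001], [-0.321, 0.947, 0.0], [-0.001, 0.0, -1.0]]
contact_force: [0.4, -0.0, -0.2]
gripper_width: 0.505
grip_force: 61.1
time: 24.65
position: [0.5906, -0.0012, 0.2479]
tool_rot: [[-0.947, -0.321, -0.001], [-0.321, 0.947, 0.001], [0.0, 0.001, -1.0]]
contact_force: [-0.3, 0.4, -1.3]
gripper_width: 0.501
grip_force: 61.2
[ 0.59054126 -0.00065153  0.24795282] 108.75384472215973 61.17079250514507
```

View pics/w11.png

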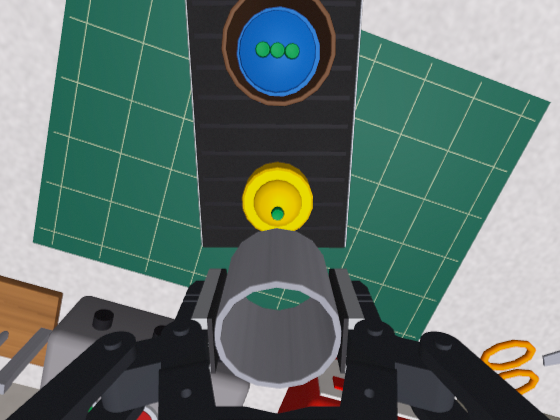

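The small ring hangs over the yellow former at (278,200), its rim running over x 215–341 and y 282–387. The brown ring sits squarely around blue at (279,50). I'll work out the offset from this view.

```bash
python3 -c "
from h import *
m,P=pose('wrist'); d=np.array([.9475,.3198]); s=np.mean([monitor.state()['position'] for _ in range(5)],0); print(s)
im=cv2.imread('pics/w11.png')[:,:,::-1].copy(); hsv=cv2.cvtColor(im,cv2.COLOR_RGB2HSV)
c,_=cv2.findContours(cv2.inRange(hsv,(18,140,60),(35,255,255)),0,1); c=[q for q in c if cv2.boundingRect(q)[1]<220 and cv2.contourArea(q)>800][0][:,0,:]
w=plane(c,.105,m,P); n=np.array([-d[1],d[0]]); a=w@d; b=w@n; print('yellow far',a.max()-.026,'lat',(b.max()+b.min())/2,b.max()-b.min())
zt=s[2]-.0335+.045
w=plane([(215,337),(341,337),(278,282),(278,387)],zt,m,P); print('ring far',(w[3]@d)-.022,'mid',((w[2]+w[3])/2)@d,'lat',(w[0]+w[1])@n/2)
print('tcp',s[:2]@d,s[:2]@n)
"
```

```text
[ 0.59054126 -0.00065153  0.24795282]
yellow far 0.5567695015867749 lat -0.18892431597046166 0.051116686443939824
ring far 0.5566901631279405 mid 0.5574618276080433 lat -0.18862315019920642
tcp 0.5593294847653216 -0.18947242300426972
```

```bash
python3 -c "
from h import *
m,Pn=pose('wrist'); d=np.array([.9475,.3198]); n=np.array([-d[1],d[0]])
T=optics.camera_model('wrist')['tool_from_camera']
def PP(x,y,z):
    A=np.eye(4); A[:3,:3]=np.c_[np.r_[-d,0],np.r_[n,0],[0,0,-1]]; A[:3,3]=(x,y,z); return A@T
def blob(f,lo,hi,ymax):
    hsv=cv2.cvtColor(cv2.imread(f),cv2.COLOR_BGR2HSV)
    c,_=cv2.findContours(cv2.inRange(hsv,lo,hi),0,1); return [q for q in c if cv2.boundingRect(q)[1]<ymax and cv2.contourArea(q)>800][0][:,0,:]
B=((100,140,40),(130,255,255)); Y=((18,140,40),(35,255,255))
def run(t,f,col,R,zb,ymax,tcp,far):
    P=PP(*tcp); c=blob(f,*col,ymax); near=(plane(c,zb,m,P)@d).min()+R; o=[near]
    if far: o.append((plane(c,zb+.02,m,P)@d).max()-R)
    print(t,'former-TCP: near/far',np.round(np.array(o)-np.array(tcp[:2])@d,4))
run('w2','pics/w2.png',Y,.026,0,200,(.5523,.2919,.2009),1)
run('w4','pics/w4.png',B,.033,0,160,(.5534,-.2899,.2013),1)
run('w5b','pics/w5.png',B,.033,.085,200,(.4971,-.033,.2838),1)
run('w8b','pics/w8.png',B,.033,.085,200,(.4963,-.0328,.2469),0)
run('w11','pics/w11.png',Y,.026,.085,220,(.5905,-.0007,.2480),1)
P=PP(.5905,-.0007,.248); print('small ring bottom near', plane([(278,228.5)],.2145,m,P)@d+.022-np.array([.5905,-.0007])@d)
P=PP(.4963,-.0328,.2469); print('brown bottom near', plane([(279,212)],.208,m,P)@d+.029-np.array([.4963,-.0328])@d)
"
```

```text
w2 former-TCP: near/far [ 0.0012 -0.0013]
w4 former-TCP: near/far [ 0.0006 -0.0027]
w5b former-TCP: near/far [-0.0014 -0.0028]
w8b former-TCP: near/far [0.0008]
w11 former-TCP: near/far [ 0.0024 -0.0025]
small ring bottom near [-0.00093437]
brown bottom near [0.000457]
```

The near/far edges agree with the former's release pose. The ring must move about 1.8 mm away from the dial, then go down.

```bash
python3 -m inch '[{"tx":0.0018,"ty":0.0003,"tz":-0.02,"spin":0,"hand":0.036},{"tx":0,"ty":0,"tz":-0.02,"spin":0,"hand":0.036},{"tx":0,"ty":0,"tz":-0.02,"spin":0,"hand":0.036},{"tx":0,"ty":0,"tz":-0.02,"spin":0,"hand":0.036},{"tx":0,"ty":0,"tz":-0.012,"spin":0,"hand":0.036},{"tx":0,"ty":0,"tz":-0.005,"spin":0,"hand":0.036},{"tx":0,"ty":0,"tz":0,"spin":0,"hand":0.036},{"tx":0,"ty":0,"tz":0,"spin":0,"hand":0.036}]';python3 -m inch '[{"tx":0,"ty":0,"tz":-0.003,"spin":0,"hand":0.036},{"tx":0,"ty":0,"tz":-0.002,"spin":0,"hand":0.036},{"tx":0,"ty":0,"tz":0,"spin":0,"hand":0.036},{"tx":0,"ty":0,"tz":0,"spin":0,"hand":0.036}]'
```

```text
time: 25.5
position: [0.5934, -0.0013, 0.1517]
tool_rot: [[-0.947, -0.321, 0.001], [-0.321, 0.947, -0.0], [-0.001, -0.0, -1.0]]
contact_force: [0.2, -0.3, -1.3]
gripper_width: 0.496
grip_force: 61.1
time: 25.9
position: [0.593, -0.0016, 0.1459]
tool_rot: [[-0.947, -0.32, 0.0], [-0.32, 0.947, 0.0], [-0.0, 0.0, -1.0]]
contact_force: [-0.1, -0.3, -1.1]
gripper_width: 0.501
grip_force: 61.1
```

```bash
python3 -m inch '[{"tx":0,"ty":0.0007,"tz":-0.002,"spin":0,"hand":0.036},{"tx":0,"ty":0,"tz":-0.0015,"spin":0,"hand":0.036},{"tx":0,"ty":0,"tz":0,"spin":0,"hand":0.036},{"tx":0,"ty":0,"tz":0,"spin":0,"hand":0.036}]';python3 -m inch '[{"tx":0,"ty":0,"tz":-0.0015,"spin":0,"hand":0.036},{"tx":0,"ty":0,"tz":-0.001,"spin":0,"hand":0.036},{"tx":0,"ty":0,"tz":0,"spin":0,"hand":0.036},{"tx":0,"ty":0,"tz":0,"spin":0,"hand":0.036}]';python3 -m inch '[{"tx":0,"ty":0,"tz":-0.001,"spin":0,"hand":0.036},{"tx":0,"ty":0,"tz":-0.0005,"spin":0,"hand":0.036},{"tx":0,"ty":0,"tz":0,"spin":0,"hand":0.036},{"tx":0,"ty":0,"tz":0,"spin":0,"hand":0.036}]'
```

```text
time: 26.3
position: [0.5928, -0.0008, 0.1422]
tool_rot: [[-0.947, -0.32, -0.0], [-0.32, 0.947, 0.0], [0.0, 0.0, -1.0]]
contact_force: [0.5, -0.4, -1.6]
gripper_width: 0.498
grip_force: 61.1
time: 26.7
position: [0.5929, -0.0008, 0.1398]
tool_rot: [[-0.947, -0.32, -0.0], [-0.32, 0.947, 0.0], [0.0, 0.0, -1.0]]
contact_force: [-0.1, 0.5, -0.5]
gripper_width: 0.496
grip_force: 61.1
time: 27.1
position: [0.593, -0.0009, 0.1385]
tool_rot: [[-0.947, -0.32, 0.0], [-0.32, 0.947, 0.0], [-0.0, -0.0, -1.0]]
contact_force: [-0.2, -0.4, 0.3]
gripper_width: 0.498
grip_force: 61.4
```

At z = 0.1385 the ring is just home. I'll press one more millimetre to confirm the seat, then release and rise.

```bash
python3 -m inch '[{"tx":0,"ty":0,"tz":-0.001,"spin":0,"hand":0.036},{"tx":0,"ty":0,"tz":-0.0005,"spin":0,"hand":0.036},{"tx":0,"ty":0,"tz":0,"spin":0,"hand":0.036},{"tx":0,"ty":0,"tz":0,"spin":0,"hand":0.036}]'; python3 -m inch '[{"tx":0,"ty":0,"tz":0.001,"spin":0,"hand":0.046},{"tx":0,"ty":0,"tz":0,"spin":0,"hand":0.056},{"tx":0,"ty":0,"tz":0,"spin":0,"hand":0.06},{"tx":0,"ty":0,"tz":0.015,"spin":0,"hand":0.06},{"tx":0,"ty":0,"tz":0.03,"spin":0,"hand":0.06},{"tx":0,"ty":0,"tz":0.04,"spin":0,"hand":0.06},{"tx":-0.02,"ty":-0.0068,"tz":0.03,"spin":0,"hand":0.06},{"tx":-0.04,"ty":-0.0136,"tz":0.03,"spin":0,"hand":0.06},{"tx":-0.03,"ty":-0.01,"tz":0,"spin":0,"hand":0.06},{"tx":0,"ty":0,"tz":0,"spin":0,"hand":0.06},{"tx":0,"ty":0,"tz":0,"spin":0,"hand":0.06}]'
python3 -c "
from h import *
im=shot('wrist')[0]; s=shot('scene')[0]
c=cv2.resize(s[160:250,225:325],(400,360),interpolation=cv2.INTER_CUBIC)
out=np.zeros((420,800,3),np.uint8); out[:,:400]=im[:,80:480]; out[:360,400:]=c
cv2.imwrite('pics/fin.png',out[:,:,::-1])"
```

```text
time: 27.5
position: [0.593, -0.0008, 0.1385]
tool_rot: [[-0.947, -0.321, 0.001], [-0.321, 0.947, -0.0], [-0.001, -0.001, -1.0]]
contact_force: [-4.1, 0.0, 9.7]
gripper_width: 0.499
grip_force: 62.2
time: 28.6
position: [0.5042, -0.031, 0.282]
tool_rot: [[-0.948, -0.32, 0.001], [-0.32, 0.948, 0.0], [-0.001, -0.0, -1.0]]
contact_force: [-0.1, 0.3, 0.2]
gripper_width: 0.704
grip_force: 0.0
```

View pics/fin.png

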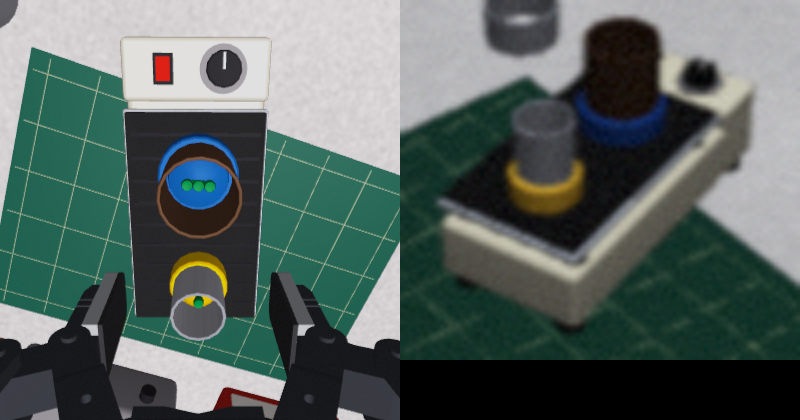

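The brown ring on blue (200,185) and the bright ring on yellow (198,300) are both seated level. The waxes are intact and the gripper is clear, so I'm handing in.

```bash
python3 -c "
from workcell import env
print(env.close_job())"
```

```text
the job is handed in; nothing more can be done
None
```

The job is handed in at about 29 s: blue former on the dial half with the browned ring on it, yellow on the other half with the bright ring; in the last pictures both rings looked seated and level and both waxes undisturbed.

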